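# Close-up, then raise the stall camera to its second stop

### The arm

A 7-joint arm with a two-finger parallel gripper is mounted at the origin on the work surface. World frame = base frame: x ahead of the robot, y to its left, z up, the work surface at z = 0. Lengths are in m, angles in rad, forces in N, time in s.
With the tool pointing down it reaches from about 0.425 to 0.925 m from the base axis. Payload 6.8 kg.
Tool frame: the origin (TCP) lies midway between the tips of the shut fingers; the grasp point (between the pads) lies 19 mm behind it; z points along the fingers, y is the line along which they close (so a half turn about z gives the same grasp; the last joint's range is limited). The gripper opens to 85 mm and grips with 20 to 120 N. Pads are 22 mm wide; open, the fingers measure 114 mm over their backs; the gripper's body (76 mm by 85 mm) begins 54 mm behind the grasp point. The pads swing forward as they close: fully open they stand 13 mm farther back than shut.
Start: joints at [-1.449, 0.477, 0.022, 1.555, -0.011, 1.109, -0.083], TCP at [0.154, 0.657, 0.231] pointing down, gripper open.
Joint ranges: [-2.96, 2.96], [-0.34, 2.1], [-1.41, 1.46], [0.24, 2.44], [-1.37, 4.51], [0.17, 1.92], [-2.96, 2.96]. Speed limits (rad/s): [2.39, 2.39, 3.14, 3.14, 3.14, 3.14, 3.14].

### API

Orientations are given as a unit quaternion [w, x, y, z].
In Python, from station import bot gives the robot as it stands.
- The arm moves only by the tool jog_arm, never from a script. Its argument "rows" is a list of rows, each an object of numbers: "fingers": the finger opening in mm, from 0 to 85.4; "x", "y", "z": the shift along the tool's x, y, z in mm; "ax", "ay", "az": the turn, a rotation vector about the tool's x, y, z in degrees. A call has exactly 8 rows; each row shifts and turns the commanded pose from where the row before left it, along the tool's axes as they then stand; what a row does not reach is not made up. A row lasts 1/10 s, in which the tool goes at most 50 mm and 8.59 degrees, less where a joint would pass 70% of its speed; a pose out of reach is approached as far as the arm can. A call with a gripper value outside its range is refused whole. The fingers move at their own pace and stop on an object; "force" is the grip in N (left out, the last holds). Time passes only in rows, so rows that do not move let the fingers close, or fill a call up. It gives the time, the measured TCP pose, the force, the opening and the grip force at its end, in the units of the state.
- bot.get_obs(): the state, without advancing time (a new reading comes with each control period).
- bot.read_camera(name): name is "scene" or "top"; returns a dict with "pixels" (384x512x3 uint8, red, green, blue), "vertical_fov" (degrees; the focal length in pixels is half the picture's height over the tangent of half this angle, whatever the lens; pixels are square), "cx", "cy" (the principal point, pixels), "dist_coeffs" ([k1, k2, p1, p2, k3] as OpenCV has them; the pictures are not rectified), "world_from_camera" (4x4, takes a point from camera to world coordinates). Camera axes: x right, y down, z forward; pixel columns grow to the right and rows downward; lengths in m; the calibration is good to about 2 mm. A picture is of the moment at which its call begins. There is no depth.
- bot.hand_in(): hands the job in; it is judged then, once.
The state is a dict: "t": time; "q": joint angles; "joint_vel": joint speeds; "joint_torque": joint torques, N m; "eef_pos": TCP position; "tool_rot": TCP orientation; "contact_force": force on the tool from outside, world axes, zero at the start; "torque": the same for the moment, N m; "gripper_width": opening from 0.0 (shut) to 1.0 (fully open); "grasp_force": force on a finger pad.
Only numpy, scipy, OpenCV 4.12 (cv2) and the standard library are available. Lean on these libraries where they do the work, as an engineer would, in place of code of your own. Each camera call takes 0.05 s, during which the arm holds its last target. There are 200 camera calls.

### The job

On the jewellery stall's photo stand, take the close-up first: with the camera still all the way down, squeeze the trigger of the upright remote grip fully in, then let it spring back out. Then pinch the handle on top of the telescoping pole so that its side button is pushed in, pull the pole straight up past the first stop to the second stop (the very end of its travel), and finish while still holding it up there with the button kept in. Do not touch the camera, and leave the loose jewellery boxes and the bangle where they lie.

Things in the scene. Friction and masses are not known exactly. Their poses are not given: they have to be found in the camera images.
- stand: Photo stand, fixed: a wooden foot board 250 x 130 x 12 mm with an upright aluminium tube (34 mm across, 42 mm at the black collar, top 135 mm above the table). Origin on the tube's axis at table height, z up; the board runs from x = -50 to +200 mm and y = -65 to +65 mm of this frame. A card box with a pendant is glued on it, centred at x = 145 mm, top 42 mm up, under the camera.
- handle: Black upright grip block on top of the telescoping pole: 26 mm (x) x 28 mm (y) x 60 mm (z), origin at its centre, 175 mm above the table when the pole is down; axes parallel to the stand's. It moves only straight up and down with the pole. A 12 mm square boom leaves its lower end (24 mm below the origin) towards +x and carries the camera; both y faces are free from the top down. The moving load (pole, handle, boom, camera) is 0.38 to 0.52 kg.
- button (a joint): Release button in the handle's +y face: a grey bar 14 mm (x) x 36 mm (z) centred at the handle origin's height, its face at y = +21 mm when out (0) and +15 mm when fully pressed (0.006 m). Sprung: about 3 N to start, 8 N fully in; it comes out again when let go. So the handle with the button is 35 mm wide along y with the button out and 29 mm with it in. A pinch across y on handle and button presses it; grip with 25 to 40 N so it neither comes out nor slips.
- pole (a joint): How far the telescoping pole is pulled out, in m: 0 all the way down, 0.110 at the second stop, a solid end. With the button out the catch holds it down at 0 and bars the way again at the first stop (at about 0.056); with the button held in (over about 4 mm) it slides freely to 0.110 against its weight and about 1 N of friction. Nothing catches at 0.110: if let go it sinks back and the catch rests at the first stop (about 0.070).
- camera: Compact camera, 66 x 104 x 32 mm (x, y, z) with a 48 mm lens 22 mm long pointing down, fixed on the boom; origin at the centre of the camera's box, 145 mm along +x and 34 mm below the handle's origin.
- grip: Remote shutter grip, fixed: a steel foot plate 100 x 100 x 12 mm with an upright black handgrip 30 mm (x) x 26 mm (y), top 105 mm above the table. Origin under the handgrip's centre at table height, z up. The trigger lever stands on its -y side; the +y face (y = +13 mm) is plain.
- trigger (a joint): Angle of the trigger in rad: 0 let go, 0.26 fully squeezed against its stop. It is an aluminium lever 18 mm (x) wide, 7 mm thick and 75 mm long, hinged about x at its foot (y = -19 mm, z = 30 mm in the grip's frame). At 0 it leans outwards (towards -y) by 0.30 rad, its top about 102 mm above the table; squeezing swings the top towards the handgrip (+y). Sprung: at the pad about 2 N to start, 8 N fully in; it springs back when let go.
- trigger_pad (a point): Point on the outer (-y) face of the trigger, 57 mm up the lever from its hinge, where a finger pushes: at y = -39 mm, z = 83 mm in the grip's frame when let go, at about y = -25 mm, z = 87 mm fully squeezed. Pinched from above together with the handgrip's +y face the width is 52 mm let go, 38 mm squeezed.
- kraft_box: Loose open brown card box, 60 x 60 x 32 mm, with a pendant inside; origin under its centre. Leave alone.
- black_box: Loose open black box, 60 x 60 x 45 mm, with a pendant inside; origin under its centre. Leave alone.
- bangle: Loose brass bangle lying flat, 72 mm across, 14 mm high; origin under its centre. Leave alone.
Not all that is in view belongs to the job. What is meant by the grip is not green, and is the smaller of those in its own colour.

How it is judged:
On the way, in this order (a step that is already met when the one before it is completed fails the run):
1. the trigger is squeezed fully in while the camera is all the way down (value of joint trigger above 0.21 rad and value of joint pole below 0.008 m), for 0.1 s.
2. the trigger has sprung back out, the camera still down (value of joint trigger below 0.05 rad and value of joint pole below 0.008 m), for 0.1 s.
3. the pole's button is pushed in (value of joint button above 0.004 m), for 0.1 s.
4. the pole is pulled out to the second stop (value of joint pole above 0.103 m), for 0.2 s.
At the end, for the whole second after the job is handed in: The pole is out at the second stop (joint over 0.103 of 0.110 m) and at rest, the fingers hold the handle (over 3 N) with its button in (over 4 mm), the trigger is back out (under 0.05 rad), and the loose boxes and bangle are within 30 mm of where they lay (value of joint pole above 0.103 m and value of joint button above 0.004 m and velocity of joint pole between -0.01 and 0.01 m/s and contact force between the fingers and handle above 3 N and value of joint trigger below 0.05 rad and distance of each of kraft_box, black_box, bangle from where it was at the start of the episode below 0.03 m); the arm keeps its last pose, push and grip.
It fails at once if the robot touches the camera (contact force between any of the fingers, the arm and camera above 1 N).
It fails at once if a loose box or the bangle is shifted or knocked (distance of any of kraft_box, black_box, bangle from where it was at the start of the episode above 0.03 m).
It also fails if it takes over 48 s, if anything falls off the work surface, if the arm or the gripper's body presses on something with over 40 N, if the wrist force passes 120 N, or if a joint passes its speed limit or range.

## Working session

There is one attempt and no reset: what is moved stays moved. The work goes in short steps, Python scripts to look and compute and a tool call to move; the robot and the scene stay as the last step left them, time stands still between calls to the robot, and variables do not carry over. Pictures are saved under pics/ and viewed, at most 10 in all, crops included, and the job is handed in when it is done.

Besides the shell and the picture viewer there is one more tool, called after "Call:" as name([rows], argument=value, ...), one row to a line, values as JSON. jog_arm: Moves the arm, as the interface text tells. Its arguments: {"type":"object","properties":{"rows":{"type":"array","items":{"type":"object","properties":{"fingers":{"type":"number"},"x":{"type":"number"},"y":{"type":"number"},"z":{"type":"number"},"ax":{"type":"number"},"ay":{"type":"number"},"az":{"type":"number"}}}},"force":{"type":"number"}},"required":["rows"]}

```bash
mkdir -p pics; ls; python3 - <<'E'
from station import bot
import cv2,numpy as np
for n in("scene","top"):
    c=bot.read_camera(n); cv2.imwrite(f"pics/{n}0.png",c["pixels"][:,:,::-1])
    print(n,c["vertical_fov"],c["cx"],c["cy"],c["dist_coeffs"],np.round(c["world_from_camera"],3).tolist())
o=bot.get_obs();print(o)
E
```

```text
pics
scene 47.21741972027246 253.0898766848665 195.5346412462258 [0.02425659 0.         0.         0.         0.        ] [[-0.853, 0.315, -0.417, 1.139], [0.523, 0.514, -0.68, 1.026], [0.0, -0.798, -0.603, 1.026], [0.0, 0.0, 0.0, 1.0]]
top 49.02151485920939 255.20922128034627 185.6320948593501 [-0.08003044  0.          0.          0.          0.        ] [[0.011, -0.989, 0.146, 0.322], [-1.0, -0.012, -0.006, 0.022], [0.007, -0.146, -0.989, 1.375], [0.0, 0.0, 0.0, 1.0]]
{'t': 0.1, 'q': array([-1.44909625,  0.47774866,  0.02234311,  1.55633891, -0.0115222 ,
        1.1093264 , -0.08307999]), 'joint_vel': array([-1.56276345e-03, -1.86970004e-03, -1.07946617e-03, -3.18965481e-03,
        3.19194896e-06,  6.96432958e-04,  1.22976166e-03]), 'joint_torque': array([ 4.73720938e-03, -5.97767723e+01,  1.61346082e+00, -2.81960499e+01,
        1.27386401e-02,  5.04227311e-03,  2.56118318e-05]), 'eef_pos': array([0.15363578, 0.65672974, 0.23040779]), 'tool_rot': array([-4.48855180e-05,  1.14632508e-01,  9.93407606e-01, -8.45524239e-04]), 'contact_force': array([-0.31270076, -1.12051664,  0.38962578]), 'torque': array([-0.00750092, -0.00725959,  0.00060703]), 'grasp_force': 0.0, 'gripper_width': 1.002514550627357}
```

View pics/scene0.png

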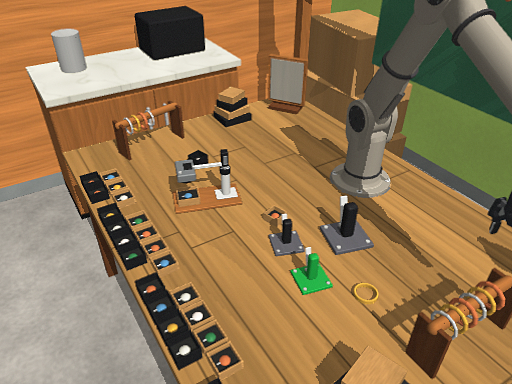

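View pics/top0.png

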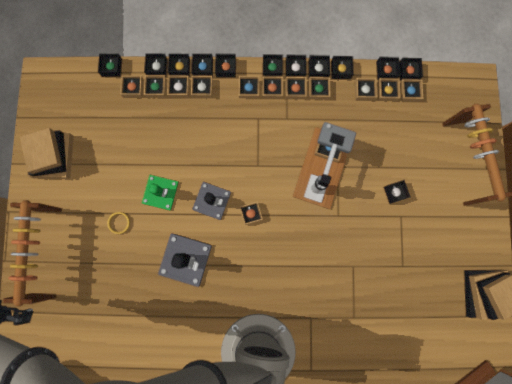

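Candidates for the grip are green (scene 312,270 / top 160,192), large dark (scene 347,225 / top 186,260) and small dark (scene 287,235 / top 211,200). I choose the small dark one. The stand is at top (322,180), the kraft box at (252,212), the black box at (397,192) and the bangle at (118,223).

```bash
cat > h.py <<'E'
from station import bot
import cv2,numpy as np
def cam(n):
    c=bot.read_camera(n); h=c["pixels"].shape[0]
    f=h/2/np.tan(np.radians(c["vertical_fov"]/2))
    c["K"]=np.array([[f,0,c["cx"]],[0,f,c["cy"]],[0,0,1]]);c["d"]=np.array(c["dist_coeffs"],float);c["T"]=np.array(c["world_from_camera"]);return c
def plane(c,uv,z):
    p=cv2.undistortPoints(np.array(uv,float).reshape(-1,1,2),c["K"],c["d"])[:,0]
    d=np.c_[p,np.ones(len(p))]@c["T"][:3,:3].T;o=c["T"][:3,3]
    return o+d*((z-o[2])/d[:,2])[:,None]
def proj(c,X):
    M=np.linalg.inv(c["T"]);X=np.array(X,float).reshape(-1,3)
    return cv2.projectPoints(X,cv2.Rodrigues(M[:3,:3])[0],M[:3,3],c["K"],c["d"])[0][:,0]
E
python3 - <<'E'
from h import *
t=cam("top");s=cam("scene")
a=cv2.resize(t["pixels"][110:230,170:370],None,fx=4,fy=4,interpolation=2)[:,:,::-1]
cv2.imwrite("pics/topc.png",a)
b=cv2.resize(s["pixels"][140:260,165:325],None,fx=5,fy=5,interpolation=2)[:,:,::-1]
cv2.imwrite("pics/scc.png",b)
E
```

```text
(no output)
```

View pics/topc.png

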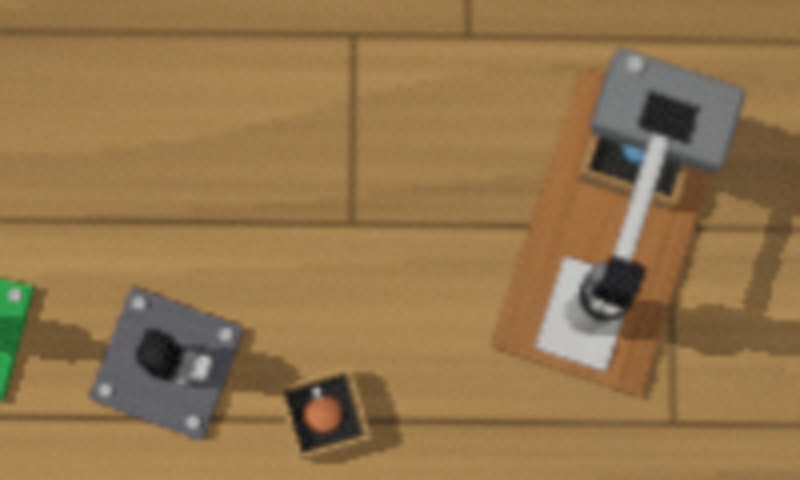

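View pics/scc.png

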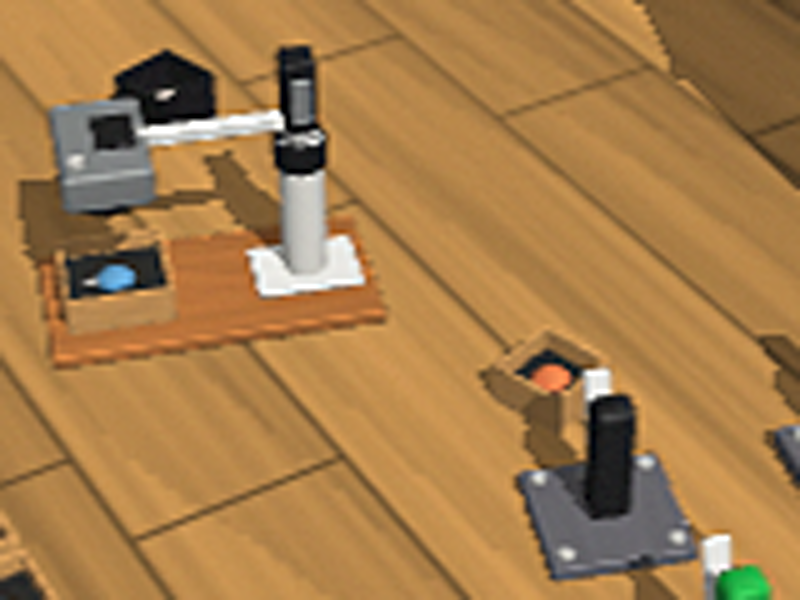

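The crops show the small dark grip at topc (165,362). Its trigger lever (silver) lies toward image right, which is grip -y and about world -y. The handle is at topc (620,283), with the boom going up to the camera. The button face is on the left side (+y), visible in scc at (302,100).

```bash
python3 - <<'E'
from h import *
t=cam("top");s=cam("scene")
F=lambda p:np.array(p,float)/4+[170,110]-0.375
G=lambda p:np.array(p,float)/5+[165,140]-0.4
g=plane(t,F([(135,288),(243,326),(203,440),(90,397)]),.012)
print("plate",g[:,:2].round(4).tolist(),g.mean(0)[:2].round(4),[np.linalg.norm(g[i]-g[i-1]).round(4) for i in range(4)])
e=[g[0]-g[1],g[3]-g[2]];print("yaw y-axis",[np.degrees(np.arctan2(-v[0],v[1])).round(1) for v in e])
e=[g[0]-g[3],g[1]-g[2]];print("yaw x-axis",[np.degrees(np.arctan2(v[1],v[0])).round(1) for v in e])
print("scene plate",plane(s,G([(519,475),(655,455),(697,552),(555,572)]),.012)[:,:2].round(4).tolist())
print("griptop top",plane(t,F([(157,352)]),.105),"trig top",plane(t,F([(200,366)]),.100))
print("griptop scene",plane(s,G([(612,404)]),.105))
b=plane(t,F([(580,70),(497,347),(645,390)]),.012);print("board",b.round(4).tolist(),np.linalg.norm(b[0]-b[1]),np.linalg.norm(b[1]-b[2]))
v=b[0]-b[1];x=v/np.linalg.norm(v);y=np.array([-x[1],x[0],0]);print("stand yaw",np.degrees(np.arctan2(x[1],x[0])),"origin",b[1]+.05*x-.065*y)
print("handle top",plane(t,F([(622,280)]),.205),"scene",plane(s,G([(296,50)]),.205))
c=plane(t,F([(622,47),(745,92),(722,170),(593,128)]),.157);print("cam",c.mean(0),[np.linalg.norm(c[i]-c[i-1]).round(4) for i in range(4)])
a=s["pixels"][140:260,165:325].copy()
# top mask of black handle
tp=t["pixels"][165:200,305:340].max(2);m=(tp<45).astype(np.uint8);n,l,st,ce=cv2.connectedComponentsWithStats(m);print(st[1:],ce[1:]+[305,165])
E
```

```text
plate [[0.5353, 0.1842], [0.505, 0.0951], [0.4116, 0.1257], [0.4453, 0.2183]] [0.4743 0.1558] [np.float64(0.0963), np.float64(0.0942), np.float64(0.0983), np.float64(0.0986)]
yaw y-axis [np.float64(-18.8), np.float64(-20.0)]
yaw x-axis [np.float64(-20.7), np.float64(-18.1)]
scene plate [[0.5087, 0.0978], [0.4171, 0.1297], [0.4499, 0.2218], [0.5399, 0.1885]]
griptop top [[0.47183109 0.15503004 0.105     ]] trig top [[0.46208637 0.1225058  0.1       ]]
griptop scene [[0.47794838 0.15719438 0.105     ]]
board [[0.7249, -0.1831, 0.012], [0.4901, -0.1125, 0.012], [0.4561, -0.2334, 0.012]] 0.24518552520738243 0.1256160764604372
stand yaw -16.740138310918937 origin [ 0.51927081 -0.18911898  0.012     ]
handle top [[ 0.51503117 -0.18209623  0.205     ]] scene [[ 0.5174374  -0.18987282  0.205     ]]
cam [ 0.65301876 -0.22900722  0.157     ] [np.float64(0.067), np.float64(0.0982), np.float64(0.0632), np.float64(0.1009)]
[[14 11 11 11 78]] [[324.56410256 180.62820513]]
```

Call:
jog_arm([
  {"x":-26.5,"y":-26.5,"fingers":85},
  {"x":-26.5,"y":-26.5},
  {"x":-26.5,"y":-26.5},
  {"x":-26.5,"y":-26.5},
  {"x":-26.5,"y":-26.5},
  {"x":-26.5,"y":-26.5},
  {"x":-26.5,"y":-26.5},
  {"x":-26.5,"y":-26.5},
], force=25)

```text
invalid input
```

Call:
jog_arm([
  {"x":-26.5,"y":-26.5},
  {"x":-26.5,"y":-26.5},
  {"x":-26.5,"y":-26.5},
  {"x":-26.5,"y":-26.5},
  {"x":-26.5,"y":-26.5},
  {"x":-26.5,"y":-26.5},
  {"x":-26.5,"y":-26.5},
  {"az":6.3},
])

```text
invalid input
```

Call:
jog_arm([
  {"x":-26.5,"y":-26.5,"z":0,"ax":0,"ay":0,"az":0,"fingers":85},
  {"x":-26.5,"y":-26.5,"z":0,"ax":0,"ay":0,"az":0,"fingers":85},
  {"x":-26.5,"y":-26.5,"z":0,"ax":0,"ay":0,"az":0,"fingers":85},
  {"x":-26.5,"y":-26.5,"z":0,"ax":0,"ay":0,"az":0,"fingers":85},
  {"x":-26.5,"y":-26.5,"z":0,"ax":0,"ay":0,"az":0,"fingers":85},
  {"x":-26.5,"y":-26.5,"z":0,"ax":0,"ay":0,"az":0,"fingers":85},
  {"x":-26.5,"y":-26.5,"z":0,"ax":0,"ay":0,"az":0,"fingers":85},
  {"x":-26.5,"y":-26.5,"z":0,"ax":0,"ay":0,"az":0,"fingers":85},
], force=25)

```text
t: 1.1
eef_pos: [0.3126, 0.4012, 0.2315]
tool_rot: [0.0, 0.115, 0.993, 0.0]
contact_force: [0.7, -0.1, -0.2]
gripper_width: 0.997
grasp_force: 0.0
```

Call:
jog_arm([
  {"x":-26.5,"y":-26.5,"z":0,"ax":0,"ay":0,"az":0,"fingers":85},
  {"x":-26.5,"y":-26.5,"z":0,"ax":0,"ay":0,"az":0,"fingers":85},
  {"x":-26.5,"y":-26.5,"z":0,"ax":0,"ay":0,"az":0,"fingers":85},
  {"x":-26.5,"y":-26.5,"z":0,"ax":0,"ay":0,"az":0,"fingers":85},
  {"x":-26.5,"y":-26.5,"z":0,"ax":0,"ay":0,"az":0,"fingers":85},
  {"x":-26.5,"y":-26.5,"z":0,"ax":0,"ay":0,"az":0,"fingers":85},
  {"x":-26.5,"y":-26.5,"z":0,"ax":0,"ay":0,"az":0,"fingers":85},
  {"x":-26.5,"y":-26.5,"z":0,"ax":0,"ay":0,"az":6.3,"fingers":85},
])

```text
t: 1.9
eef_pos: [0.4706, 0.1464, 0.2316]
tool_rot: [0.0, 0.17, 0.985, 0.0]
contact_force: [0.3, 0.3, -0.4]
gripper_width: 0.995
grasp_force: 0.0
```

```bash
python3 - <<'E'
from h import *
s=cam("scene");o=bot.get_obs();print(o["eef_pos"],o["tool_rot"])
P=proj(s,[o["eef_pos"]])[0];print(P)
a=s["pixels"][100:260,200:400]
cv2.imwrite("pics/s2.png",cv2.resize(a,None,fx=4,fy=3.75,interpolation=2)[:,:,::-1])
E
```

```text
[0.47377043 0.14015735 0.23186889] [ 1.58070001e-03  1.77418342e-01  9.84133908e-01 -8.27030671e-04]
[286.84681104 185.54590581]
```

View pics/s2.png

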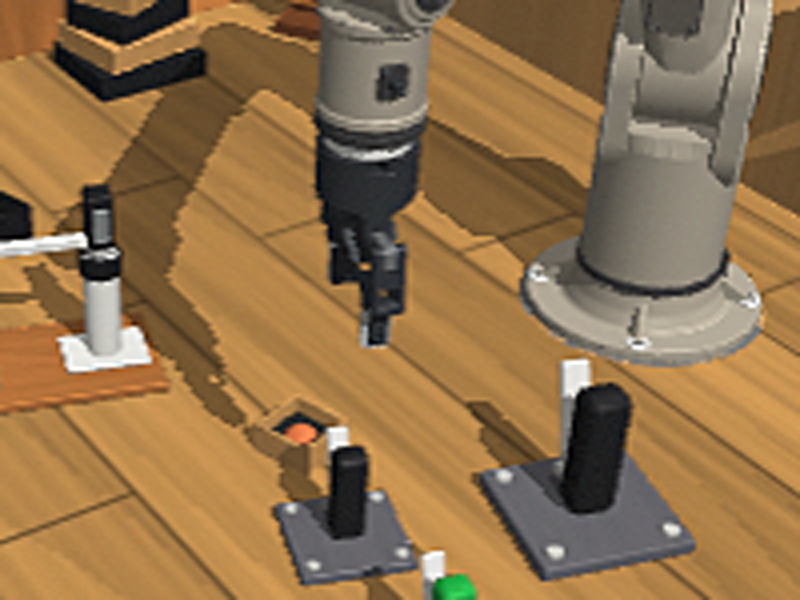

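The picture shows the gripper above and behind the small grip (grip top at crop 348,455, fingertip at 375,340), with nothing touched. Next I correct the offset and go down to just above it.

Call:
jog_arm([
  {"x":3,"y":5.5,"z":20,"ax":0,"ay":0,"az":-0.8,"fingers":85},
  {"x":0,"y":0,"z":25,"ax":0,"ay":0,"az":0,"fingers":85},
  {"x":0,"y":0,"z":25,"ax":0,"ay":0,"az":0,"fingers":85},
  {"x":0,"y":0,"z":25,"ax":0,"ay":0,"az":0,"fingers":85},
  {"x":0,"y":0,"z":15,"ax":0,"ay":0,"az":0,"fingers":85},
  {"x":0,"y":0,"z":10,"ax":0,"ay":0,"az":0,"fingers":85},
  {"x":0,"y":0,"z":0,"ax":0,"ay":0,"az":0,"fingers":85},
  {"x":0,"y":0,"z":0,"ax":0,"ay":0,"az":0,"fingers":85},
])

```text
t: 2.75
eef_pos: [0.4694, 0.1542, 0.1118]
tool_rot: [0.0, 0.162, 0.987, 0.0]
contact_force: [0.3, 0.1, 1.2]
gripper_width: 0.991
grasp_force: 0.0
```

```bash
python3 - <<'E'
from h import *
s=cam("scene");t=cam("top");o=bot.get_obs();print(o["eef_pos"],o["tool_rot"],o["contact_force"])
a=cv2.resize(s["pixels"][180:260,240:320],(400,400),interpolation=2);b=cv2.resize(t["pixels"][160:240,170:250],(400,400),interpolation=2)
cv2.imwrite("pics/s3.png",np.hstack([a,b])[:,:,::-1])
E
```

```text
[0.46973187 0.15435503 0.11220925] [6.97712269e-04 1.62158246e-01 9.86764352e-01 5.73711734e-04] [ 0.53542148 -0.47393389  0.62167967]
```

View pics/s3.png

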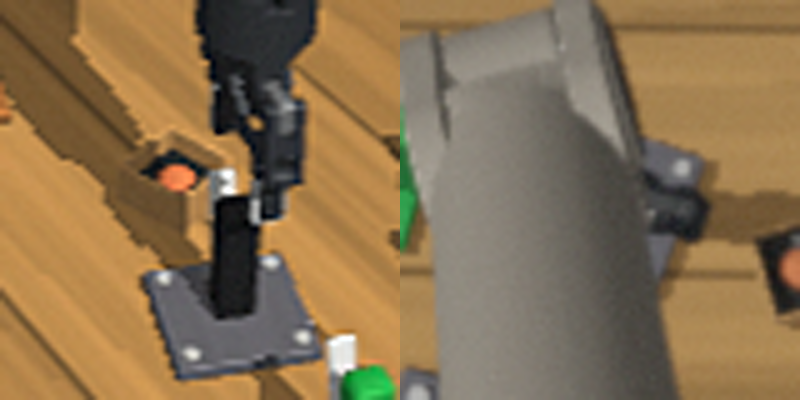

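```bash
python3 - <<'E'
from h import *
s=cam("scene");t=cam("top");o=bot.get_obs();e=o["eef_pos"];y=np.array([.32,.947,0]);x=np.array([.947,-.32,0])
for k in(.0425,.057):
  print(proj(s,[e+k*y+[0,0,.013]]),proj(t,[e-k*y+[0,0,.04]]))
g=np.array([.4765,.157,0]);print("grip top scene, trig top",proj(s,[g+[0,0,.105],g-.041*y+[0,0,.102]]),"seen 287,220 / 284.5,215")
E
```

```text
[[292.76332669 222.63677847]] [[221.10775809 201.27359766]]
[[294.12409028 225.59142896]] [[225.77401458 202.91051187]]
grip top scene, trig top [[287.33262352 220.21539   ]
 [283.78912293 213.0982856 ]] seen 287,220 / 284.5,215
```

Call:
jog_arm([
  {"x":-2.5,"y":-3,"z":0,"ax":0,"ay":0,"az":0.8,"fingers":85},
  {"x":-2.5,"y":-3,"z":0,"ax":0,"ay":0,"az":0,"fingers":85},
  {"x":0,"y":0,"z":0,"ax":0,"ay":0,"az":0,"fingers":85},
  {"x":0,"y":0,"z":0,"ax":0,"ay":0,"az":0,"fingers":85},
  {"x":0,"y":0,"z":0,"ax":0,"ay":0,"az":0,"fingers":85},
  {"x":0,"y":0,"z":0,"ax":0,"ay":0,"az":0,"fingers":85},
  {"x":0,"y":0,"z":0,"ax":0,"ay":0,"az":0,"fingers":85},
  {"x":0,"y":0,"z":0,"ax":0,"ay":0,"az":0,"fingers":85},
])

```text
t: 3.75
eef_pos: [0.4718, 0.1468, 0.1113]
tool_rot: [-0.0, 0.169, 0.986, 0.0]
contact_force: [-0.1, 0.2, 0.5]
gripper_width: 0.995
grasp_force: 0.0
```

Call:
jog_arm([
  {"x":0,"y":0,"z":6,"ax":0,"ay":0,"az":0,"fingers":85},
  {"x":0,"y":0,"z":8,"ax":0,"ay":0,"az":0,"fingers":85},
  {"x":0,"y":0,"z":8,"ax":0,"ay":0,"az":0,"fingers":85},
  {"x":0,"y":0,"z":8,"ax":0,"ay":0,"az":0,"fingers":85},
  {"x":0,"y":0,"z":8,"ax":0,"ay":0,"az":0,"fingers":85},
  {"x":0,"y":0,"z":8,"ax":0,"ay":0,"az":0,"fingers":85},
  {"x":0,"y":0,"z":4,"ax":0,"ay":0,"az":0,"fingers":85},
  {"x":0,"y":0,"z":0,"ax":0,"ay":0,"az":0,"fingers":85},
])

```text
t: 4.55
eef_pos: [0.4714, 0.1465, 0.0606]
tool_rot: [-0.001, 0.169, 0.986, -0.0]
contact_force: [-0.5, -0.3, 0.0]
gripper_width: 0.997
grasp_force: 0.0
```

Call:
jog_arm([
  {"x":0,"y":0,"z":0,"ax":0,"ay":0,"az":0,"fingers":56},
  {"x":0,"y":0,"z":0,"ax":0,"ay":0,"az":0,"fingers":56},
  {"x":0,"y":2.5,"z":0,"ax":0,"ay":0,"az":0,"fingers":56},
  {"x":0,"y":2.5,"z":0,"ax":0,"ay":0,"az":0,"fingers":50},
  {"x":0,"y":0,"z":0,"ax":0,"ay":0,"az":0,"fingers":46},
  {"x":0,"y":0,"z":0,"ax":0,"ay":0,"az":0,"fingers":42},
  {"x":0,"y":0,"z":0,"ax":0,"ay":0,"az":0,"fingers":40},
  {"x":0,"y":0,"z":0,"ax":0,"ay":0,"az":0,"fingers":38},
])

```text
t: 5.35
eef_pos: [0.4736, 0.1517, 0.0616]
tool_rot: [0.0, 0.169, 0.986, 0.0]
contact_force: [-1.5, -3.3, 5.3]
gripper_width: 0.447
grasp_force: 5.3
```

Call:
jog_arm([
  {"x":0,"y":0,"z":0,"ax":0,"ay":0,"az":0,"fingers":36},
  {"x":0,"y":0,"z":0,"ax":0,"ay":0,"az":0,"fingers":34},
  {"x":0,"y":0,"z":0,"ax":0,"ay":0,"az":0,"fingers":32},
  {"x":0,"y":0,"z":0,"ax":0,"ay":0,"az":0,"fingers":30},
  {"x":0,"y":0,"z":0,"ax":0,"ay":0,"az":0,"fingers":30},
  {"x":0,"y":0,"z":0,"ax":0,"ay":0,"az":0,"fingers":30},
  {"x":0,"y":0,"z":0,"ax":0,"ay":0,"az":0,"fingers":30},
  {"x":0,"y":0,"z":0,"ax":0,"ay":0,"az":0,"fingers":30},
])

```text
t: 6.15
eef_pos: [0.4738, 0.1522, 0.0618]
tool_rot: [0.0, 0.169, 0.986, 0.001]
contact_force: [-1.7, -1.9, 5.4]
gripper_width: 0.433
grasp_force: 26.3
```

Stalled at 37 mm with 26 N, so the trigger is against its stop. Now I release it and go up.

Call:
jog_arm([
  {"x":0,"y":0,"z":0,"ax":0,"ay":0,"az":0,"fingers":60},
  {"x":0,"y":-2.5,"z":0,"ax":0,"ay":0,"az":0,"fingers":85},
  {"x":0,"y":-2.5,"z":0,"ax":0,"ay":0,"az":0,"fingers":85},
  {"x":0,"y":0,"z":0,"ax":0,"ay":0,"az":0,"fingers":85},
  {"x":0,"y":0,"z":0,"ax":0,"ay":0,"az":0,"fingers":85},
  {"x":0,"y":0,"z":0,"ax":0,"ay":0,"az":0,"fingers":85},
  {"x":0,"y":0,"z":0,"ax":0,"ay":0,"az":0,"fingers":85},
  {"x":0,"y":0,"z":0,"ax":0,"ay":0,"az":0,"fingers":85},
])

```text
t: 6.95
eef_pos: [0.4719, 0.1469, 0.0613]
tool_rot: [0.0, 0.169, 0.986, 0.0]
contact_force: [-0.3, 0.5, 0.4]
gripper_width: 0.995
grasp_force: 0.0
```

Call:
jog_arm([
  {"x":0,"y":0,"z":-10,"ax":0,"ay":0,"az":0,"fingers":85},
  {"x":0,"y":0,"z":-25,"ax":0,"ay":0,"az":0,"fingers":85},
  {"x":0,"y":0,"z":-35,"ax":0,"ay":0,"az":0,"fingers":85},
  {"x":0,"y":0,"z":-35,"ax":0,"ay":0,"az":0,"fingers":85},
  {"x":0,"y":0,"z":-35,"ax":0,"ay":0,"az":0,"fingers":85},
  {"x":0,"y":0,"z":-30,"ax":0,"ay":0,"az":0,"fingers":85},
  {"x":0,"y":0,"z":-15,"ax":0,"ay":0,"az":0,"fingers":85},
  {"x":0,"y":0,"z":0,"ax":0,"ay":0,"az":0,"fingers":85},
])

```text
t: 7.75
eef_pos: [0.4732, 0.1471, 0.2493]
tool_rot: [0.002, 0.169, 0.986, 0.002]
contact_force: [0.4, 0.4, -0.9]
gripper_width: 0.992
grasp_force: 0.0
```

Call:
jog_arm([
  {"x":-14,"y":-27,"z":0,"ax":0,"ay":0,"az":0,"fingers":85},
  {"x":-14,"y":-27,"z":0,"ax":0,"ay":0,"az":0,"fingers":85},
  {"x":-14,"y":-27,"z":0,"ax":0,"ay":0,"az":0,"fingers":85},
  {"x":-14,"y":-27,"z":0,"ax":0,"ay":0,"az":0,"fingers":85},
  {"x":-14,"y":-27,"z":0,"ax":0,"ay":0,"az":0,"fingers":85},
  {"x":-14,"y":-27,"z":0,"ax":0,"ay":0,"az":0,"fingers":85},
  {"x":-14,"y":-27,"z":0,"ax":0,"ay":0,"az":0,"fingers":85},
  {"x":-14,"y":-27,"z":0,"ax":0,"ay":0,"az":0,"fingers":85},
], force=32)

```text
t: 8.55
eef_pos: [0.5047, -0.0954, 0.2455]
tool_rot: [-0.001, 0.169, 0.986, -0.0]
contact_force: [0.6, 1.4, 0.5]
gripper_width: 0.996
grasp_force: 0.0
```

Call:
jog_arm([
  {"x":-13,"y":-27,"z":0,"ax":0,"ay":0,"az":0,"fingers":85},
  {"x":-12,"y":-25,"z":0,"ax":0,"ay":0,"az":0,"fingers":85},
  {"x":-10,"y":-20,"z":0,"ax":0,"ay":0,"az":0,"fingers":85},
  {"x":-6,"y":-12,"z":0,"ax":0,"ay":0,"az":0,"fingers":85},
  {"x":0,"y":0,"z":0,"ax":0,"ay":0,"az":-2.8,"fingers":85},
  {"x":0,"y":0,"z":0,"ax":0,"ay":0,"az":0,"fingers":85},
  {"x":0,"y":0,"z":0,"ax":0,"ay":0,"az":0,"fingers":85},
  {"x":0,"y":0,"z":0,"ax":0,"ay":0,"az":0,"fingers":85},
])

```text
t: 9.35
eef_pos: [0.516, -0.1864, 0.2461]
tool_rot: [-0.0, 0.145, 0.989, 0.0]
contact_force: [-0.6, -0.1, 0.6]
gripper_width: 0.992
grasp_force: 0.0
```

```bash
python3 - <<'E'
from h import *
s=cam("scene");t=cam("top");o=bot.get_obs();e=o["eef_pos"];print(e,o["tool_rot"])
y=np.array([.287,.958,0]);print(proj(s,[e+.0425*y+[0,0,.013],[.517,-.187,.205]]))
a=cv2.resize(s["pixels"][110:190,180:260],(400,400),interpolation=2);b=cv2.resize(s["pixels"][200:280,250:330],(400,400),interpolation=2)
cv2.imwrite("pics/s4.png",np.hstack([a,b])[:,:,::-1])
E
```

```text
[ 0.51607278 -0.18655573  0.24619007] [-9.69160326e-05  1.44739465e-01  9.89469791e-01  1.06173093e-04]
[[226.49988491 142.5613025 ]
 [224.28899413 149.92119175]]
```

View pics/s4.png

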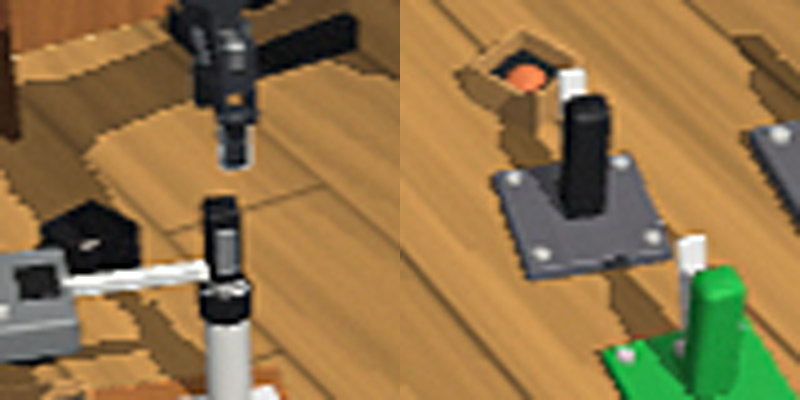

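The picture shows the fingers squarely above the handle (handle top at crop 222,202), as predicted, and the trigger back out. Descending.

Call:
jog_arm([
  {"x":0,"y":0,"z":10,"ax":0,"ay":0,"az":0,"fingers":85},
  {"x":0,"y":0,"z":18,"ax":0,"ay":0,"az":0,"fingers":85},
  {"x":0,"y":0,"z":18,"ax":0,"ay":0,"az":0,"fingers":85},
  {"x":0,"y":0,"z":18,"ax":0,"ay":0,"az":0,"fingers":85},
  {"x":0,"y":0,"z":15,"ax":0,"ay":0,"az":0,"fingers":85},
  {"x":0,"y":0,"z":10,"ax":0,"ay":0,"az":0,"fingers":85},
  {"x":0,"y":0,"z":3,"ax":0,"ay":0,"az":0,"fingers":85},
  {"x":0,"y":0,"z":0,"ax":0,"ay":0,"az":0,"fingers":85},
])

```text
t: 10.25
eef_pos: [0.5159, -0.1871, 0.154]
tool_rot: [-0.0, 0.145, 0.989, -0.0]
contact_force: [0.1, -0.9, 1.5]
gripper_width: 0.998
grasp_force: 0.0
```

Call:
jog_arm([
  {"x":0,"y":0,"z":0,"ax":0,"ay":0,"az":0,"fingers":50},
  {"x":0,"y":0,"z":0,"ax":0,"ay":0,"az":0,"fingers":42},
  {"x":0,"y":0,"z":0,"ax":0,"ay":0,"az":0,"fingers":38},
  {"x":0,"y":0,"z":0,"ax":0,"ay":0,"az":0,"fingers":34},
  {"x":0,"y":0,"z":0,"ax":0,"ay":0,"az":0,"fingers":30},
  {"x":0,"y":0,"z":0,"ax":0,"ay":0,"az":0,"fingers":26},
  {"x":0,"y":0,"z":0,"ax":0,"ay":0,"az":0,"fingers":20},
  {"x":0,"y":0,"z":0,"ax":0,"ay":0,"az":0,"fingers":20},
], force=33)

```text
t: 11.05
eef_pos: [0.5178, -0.1839, 0.1553]
tool_rot: [0.001, 0.144, 0.99, 0.002]
contact_force: [1.2, 9.7, 7.7]
gripper_width: 0.335
grasp_force: 32.2
```

Call:
jog_arm([
  {"x":0,"y":2,"z":0,"ax":0,"ay":0,"az":0,"fingers":20},
  {"x":0,"y":1.5,"z":0,"ax":0,"ay":0,"az":0,"fingers":20},
  {"x":0,"y":0,"z":-4,"ax":0,"ay":0,"az":0,"fingers":20},
  {"x":0,"y":0,"z":-6,"ax":0,"ay":0,"az":0,"fingers":20},
  {"x":0,"y":0,"z":-7,"ax":0,"ay":0,"az":0,"fingers":20},
  {"x":0,"y":0,"z":-7,"ax":0,"ay":0,"az":0,"fingers":20},
  {"x":0,"y":0,"z":-7,"ax":0,"ay":0,"az":0,"fingers":20},
  {"x":0,"y":0,"z":-7,"ax":0,"ay":0,"az":0,"fingers":20},
])

```text
t: 11.85
eef_pos: [0.5177, -0.1839, 0.1925]
tool_rot: [0.001, 0.145, 0.989, -0.0]
contact_force: [5.2, -1.6, -5.6]
gripper_width: 0.337
grasp_force: 32.9
```

Call:
jog_arm([
  {"x":0,"y":0,"z":-7,"ax":0,"ay":0,"az":0,"fingers":20},
  {"x":0,"y":0,"z":-7,"ax":0,"ay":0,"az":0,"fingers":20},
  {"x":0,"y":0,"z":-7,"ax":0,"ay":0,"az":0,"fingers":20},
  {"x":0,"y":0,"z":-7,"ax":0,"ay":0,"az":0,"fingers":20},
  {"x":0,"y":0,"z":-7,"ax":0,"ay":0,"az":0,"fingers":20},
  {"x":0,"y":0,"z":-7,"ax":0,"ay":0,"az":0,"fingers":20},
  {"x":0,"y":0,"z":-7,"ax":0,"ay":0,"az":0,"fingers":20},
  {"x":0,"y":0,"z":-5,"ax":0,"ay":0,"az":0,"fingers":20},
])

```text
t: 12.65
eef_pos: [0.5177, -0.1838, 0.2466]
tool_rot: [0.001, 0.145, 0.989, -0.0]
contact_force: [5.4, -2.8, -6.0]
gripper_width: 0.337
grasp_force: 33.0
```

Call:
jog_arm([
  {"x":0,"y":0,"z":-5,"ax":0,"ay":0,"az":0,"fingers":20},
  {"x":0,"y":0,"z":-4,"ax":0,"ay":0,"az":0,"fingers":20},
  {"x":0,"y":0,"z":-3,"ax":0,"ay":0,"az":0,"fingers":20},
  {"x":0,"y":0,"z":-3,"ax":0,"ay":0,"az":0,"fingers":20},
  {"x":0,"y":0,"z":-2,"ax":0,"ay":0,"az":0,"fingers":20},
  {"x":0,"y":0,"z":0,"ax":0,"ay":0,"az":0,"fingers":20},
  {"x":0,"y":0,"z":0,"ax":0,"ay":0,"az":0,"fingers":20},
  {"x":0,"y":0,"z":0,"ax":0,"ay":0,"az":0,"fingers":20},
])

```text
t: 13.45
eef_pos: [0.5177, -0.1838, 0.2635]
tool_rot: [0.001, 0.145, 0.989, -0.0]
contact_force: [5.0, -0.8, -3.2]
gripper_width: 0.338
grasp_force: 33.2
```

Call:
jog_arm([
  {"x":0,"y":0,"z":-1,"ax":0,"ay":0,"az":0,"fingers":20},
  {"x":0,"y":0,"z":-1,"ax":0,"ay":0,"az":0,"fingers":20},
  {"x":0,"y":0,"z":-1,"ax":0,"ay":0,"az":0,"fingers":20},
  {"x":0,"y":0,"z":0,"ax":0,"ay":0,"az":0,"fingers":20},
  {"x":0,"y":0,"z":0,"ax":0,"ay":0,"az":0,"fingers":20},
  {"x":0,"y":0,"z":0,"ax":0,"ay":0,"az":0,"fingers":20},
  {"x":0,"y":0,"z":0,"ax":0,"ay":0,"az":0,"fingers":20},
  {"x":0,"y":0,"z":0,"ax":0,"ay":0,"az":0,"fingers":20},
])

```text
t: 14.25
eef_pos: [0.5176, -0.1838, 0.2655]
tool_rot: [0.0, 0.145, 0.989, -0.0]
contact_force: [6.5, -2.8, -10.9]
gripper_width: 0.334
grasp_force: 34.3
```

```bash
python3 - <<'E'
from h import *
s=cam("scene");o=bot.get_obs();print(o["eef_pos"],o["contact_force"],o["grasp_force"],np.abs(o["joint_vel"]).max())
print(proj(s,[[.517,-.187,.205+.11],[.656,-.229,.157+.11]]))
cv2.imwrite("pics/s5.png",cv2.resize(s["pixels"][60:260,150:350],(600,600),interpolation=2)[:,:,::-1])
E
```

```text
[ 0.51758908 -0.18385963  0.26548507] [  7.36110066  -3.02719611 -10.08829372] 34.26289916038513 0.0016339844901026499
[[223.01570485 122.3897586 ]
 [182.15657567 139.94239488]]
```

View pics/s5.png

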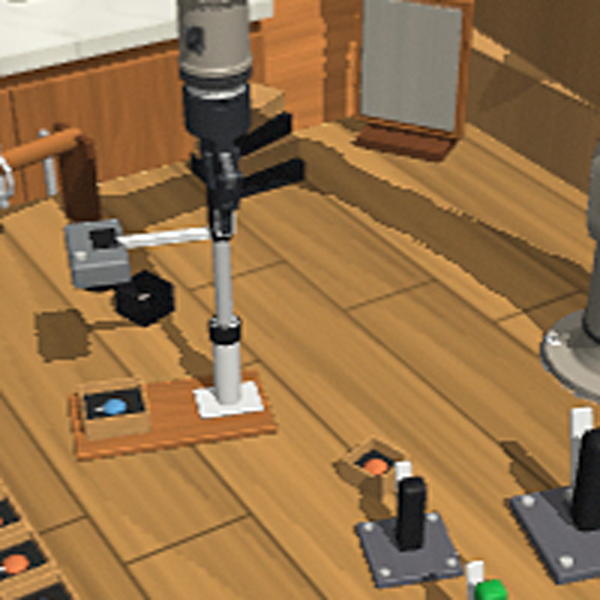

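The pole is at its end stop: 110 mm of rise, the force has increased, and the camera top at scene (182,140) matches the prediction. The trigger is out and the boxes have not moved.

```bash
python3 -c "
from station import bot
print(bot.hand_in())"
```

```text
the job is handed in; nothing more can be done
None
```

The job is handed in with no verdict returned. The trigger was squeezed to its stop and sprang back, and the pole is held at the second stop (about 110 mm of rise, 34 N grip, button in).

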